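# Push the yellow-handled drill case into the packed row

### The arm

A 6-joint arm with a two-finger parallel gripper is mounted at the origin on a cart in front of the work surface, level with it; the furniture and walls round the work are solid. World frame = base frame: x ahead of the robot, y to its left, z up, the work surface at z = 0. Lengths are in m, angles in rad, forces in N, time in s.
With the tool pointing down it reaches from about 0.25 to 0.725 m from the base axis. Payload 4 kg.
Tool frame: the origin (TCP) lies at the very end of the fingers, on their centre line; the grasp point (between the pads) lies 19 mm behind it; z points along the fingers, y is the line along which they close (so a half turn about z gives the same grasp; the last joint's range is limited). The gripper opens to 85 mm and grips with 20 to 120 N. Pads are 22 mm wide; open, the fingers measure 114 mm over their backs; the gripper's body (76 mm by 85 mm) begins 54 mm behind the grasp point. The pads swing forward as they close: fully open they stand 13 mm farther back than shut.
Start: joints at [-1.23, 0.241, 0.005, 1.335, 0, 1.571], TCP at [0.167, -0.471, 0.231] pointing down, gripper open.
Joint ranges: [-2.72, 2.72], [-1.05, 1.87], [-1.09, 1.28], [-1.99, 2.15], [-1.42, 1.44], [-3.14, 3.14]. Speed limits (rad/s): [2.79, 2.79, 3.14, 3.14, 3.14, 3.14].

### API

Orientations are given as a unit quaternion [x, y, z, w].
In Python, from workcell import bot, vision, workorder gives the robot as it stands.
- The arm moves only by the shell command python3 -m creep 'ROWS' [OPENING]. ROWS is JSON, a list of rows, each a list of 2 entries, a list of its own where there are three numbers: the shift along the tool's x, y, z in mm, then the turn, a rotation vector about the tool's x, y, z in rad. In form: [[[dx, dy, dz], [wx, wy, wz]], ...]. A call has 1 to 12 rows; each row shifts and turns the commanded pose from where the row before left it, along the tool's axes as they then stand; what a row does not reach is not made up. A row lasts 1/8 s, in which the tool goes at most 62.5 mm and 10.7 degrees, less where a joint would pass 70% of its speed; a pose out of reach is approached as far as the arm can. A call is refused whole if a number of a shift passes 62.5 or a number of a turn 0.188, either way. A call with a gripper value outside its range is refused whole. OPENING is the finger opening in mm, from 0 to 85.4, set as the call begins (- or left out, the last holds). The fingers move at their own pace and stop on an object; the grip force is fixed at half the most. Time passes only in rows, so rows that do not move let the fingers close. It gives the time, the measured TCP pose, the force, the opening and the grip force at its end, in the units of the state.
- bot.get_obs(): the state, without advancing time (a new reading comes with each control period).
- vision.camera(name): name is "scene" or "top" or "wrist"; returns a dict with "image" (480x640x3 uint8, blue, green, red), "z_map" (480x640 float32, m along the optical axis (not along the pixel's ray), 0 where there is no reading), "K" (3x3 intrinsics, pixels), "rvec" (rotation vector, rad) and "tvec" (3), from world to camera coordinates, as OpenCV has them; the wrist camera has in their place "tool_from_camera" (4x4, takes a point from camera to tool coordinates, whose origin is the TCP and whose axes are the flange's). Camera axes: x right, y down, z forward; pixel columns grow to the right and rows downward; lengths in m; the calibration is good to about 2 mm. A picture is of the moment at which its call begins: read the wrist's pose just before it.
- workorder.job_done(): hands the job in; it is judged then, once.
Trained networks look in a picture, given as the dict that the camera call returned (one of the last four; its "shot" number tells which), for a name from the list of things; names that differ only in an ending like _2 or _b are one class to them, and where a whole thing is asked for, a point or a joint stands for the part that bears it (a point fixed in the world has none). Each returns a list of dicts, best first, with "score" (0 to 1); they miss things now and then, are a little off and sometimes report something else, mostly with a low value. They report only what shows in the picture. A call takes as long as a camera call. They do not tell look-alikes from the thing itself.
- vision.spot_in(picture, query): "position" ([column, row] in pixels, amid what is visible of it).
- vision.place_of(picture, query): "position" ([column, row] in pixels: a listed point, or the origin of a listed thing).
The state is a dict: "clock": time; "joint_pos": joint angles; "joint_vel": joint speeds; "tau": joint torques, N m; "eef_pos": TCP position; "tool_rot": TCP orientation; "ft_force": force on the tool from outside, world axes, zero at the start; "ft_torque": the same for the moment, N m; "grip_width": finger opening in m; "grasp_force": force on a finger pad.
Only numpy, scipy, OpenCV 4.12 (cv2) and the standard library are available. Lean on these libraries where they do the work, as an engineer would, in place of code of your own. Each camera call takes 0.05 s, during which the arm holds its last target. There are 200 camera calls.

### The job

Push the drill-bit case with the yellow handle down into the narrow gap between the red-handled and the blue-handled case in the rack, so that it nudges them apart and stands fully home on the rack's floor, in line with the row. Do not topple its two neighbours: leave all three standing upright in the rack.

Things in the scene. Friction and masses are not known exactly. Their poses are not given: they have to be found in the camera images.
- yellow_case: Loose black drill-bit case, yellow handle, upright on worktop. Origin: centre of underside; z up, x along its length. Body 90 (x) x 32 (y) x 70 mm; foot tapers to 22 thick over the lowest 18; top edges bevelled to 20 thick over the top 12. Solid handle mid-top, 44 (x) x 14 (y), from 70 to 106 above the origin: grip its ends (44 apart), as other handles flank its sides in the row. 0.2 kg.
- red_case: Loose case with a red handle, 0.35 kg, same shape and axes as the yellow-handled case, standing in the rack on one side of the gap (red may be left or right of blue). Origin: centre of its underside; x along its length, y across its thickness, along the row. Its smooth shell slides or leans aside under a light push. (A like case with a green handle stands on the worktop: not wanted.)
- blue_case: Loose case with a blue handle, 0.35 kg, same shape and axes as the yellow-handled case, standing in the rack on the other side of the gap. Origin: centre of its underside. Between the bodies of red and blue are 22 to 25 mm, so the 32 mm thick case is wedged in from above by its tapered foot with some newtons, midway between them; the neighbours give way outward.
- rack: Fixed plywood rack, open at the top. Origin: centre of its underside; z up, y along the row, x along the cases' length. Floor 8 mm above the origin; inside 168 mm (y) between end walls 47 high, 110 mm (x) between lips 18 high. Holds four cases: grey, red and blue (either order), grey, their x along the rack's; 6 to 7 mm spare at each end wall. The gap is at the rack's centre.
There are look-alikes about, which are no part of the job. What is shaped like the red_case but orange or pink is not meant.

How it is judged:
By the outcome, as a careful person would: the job done as asked, in the order asked, and still so for the second after the job is handed in, with the robot touching nothing.
It also fails if it takes over 35 s, if anything falls off the work surface, if the arm or the gripper's body presses on something with over 40 N, if the wrist force passes 120 N, or if a joint passes its speed limit or range.

## Working session

There is one attempt and no reset: what is moved stays moved. The work goes in short steps, Python scripts to look and compute and a shell command to move; the robot and the scene stay as the last step left them, time stands still between calls to the robot, and variables do not carry over. Pictures are saved under pics/ and viewed, at most 10 in all, crops included, and the job is handed in when it is done.

```bash
mkdir -p pics; cat > h.py <<'E'
import numpy as np, cv2
from workcell import bot, vision, workorder
from scipy.spatial.transform import Rotation as R
def cloud(p):
    K=p["K"]; z=p["z_map"]; v,u=np.mgrid[0:480,0:640]
    c=np.stack([(u-K[0,2])/K[0,0]*z,(v-K[1,2])/K[1,1]*z,z],-1)
    if "rvec" in p:
        M=cv2.Rodrigues(np.array(p["rvec"],float))[0]; w=(c-np.array(p["tvec"]).ravel())@M
    else:
        o=p["obs"]; T=np.array(p["tool_from_camera"]); t=c@T[:3,:3].T+T[:3,3]
        w=t@R.from_quat(o["tool_rot"]).as_matrix().T+np.array(o["eef_pos"])
    w[z==0]=np.nan
    return w
def shot(n):
    o=bot.get_obs(); p=vision.camera(n); p["obs"]=o; return p
E
python3 - <<'E'
from h import *
o=bot.get_obs(); print(o["clock"],o["eef_pos"],o["tool_rot"])
ims=[]
for n in("top","scene"):
    p=shot(n); cv2.imwrite(f"pics/{n}0.png",p["image"]); w=cloud(p)
    for q in("yellow_case","red_case","blue_case","rack"):
        for d in vision.spot_in(p,q)[:3]:
            c,r=map(int,d["position"]); print(n,q,round(d["score"],2),c,r,w[r,c].round(3))
E
```

```text
0.0 [ 0.16691232 -0.47063617  0.23040088] [ 9.85515872e-01  1.69579836e-01 -1.79665611e-04 -1.05448450e-03]
top yellow_case 0.79 364 236 [ 0.48  -0.093  0.083]
top red_case 0.94 172 138 [0.667 0.299 0.071]
top red_case 0.89 291 304 [0.344 0.046 0.105]
top red_case 0.88 227 319 [0.312 0.167 0.104]
top blue_case 0.72 232 222 [0.498 0.163 0.112]
top rack 0.71 221 231 [0.485 0.204 0.012]
scene yellow_case 0.62 359 215 [ 0.461 -0.079  0.069]
scene red_case 0.74 329 332 [0.292 0.193 0.065]
scene red_case 0.7 358 283 [0.33  0.066 0.069]
scene red_case 0.68 257 288 [0.468 0.231 0.082]
scene blue_case 0.94 270 271 [0.484 0.181 0.077]
scene rack 0.77 268 311 [0.441 0.231 0.021]
```

View pics/top0.png

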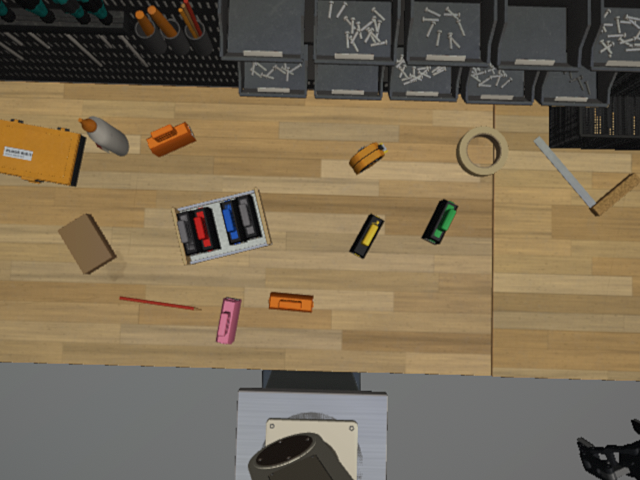

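View pics/scene0.png

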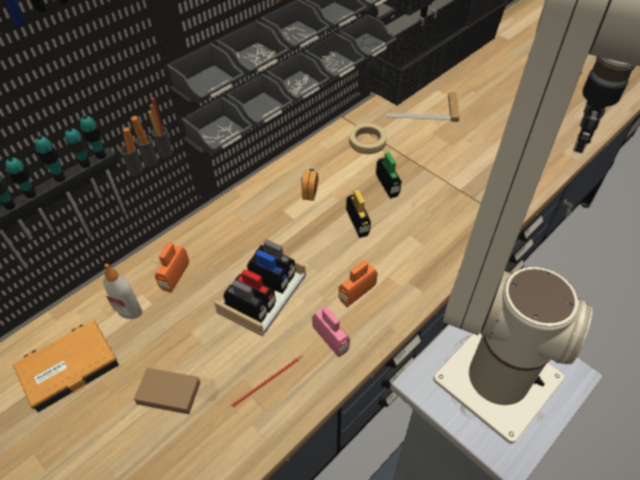

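The top view shows yellow at (366,236), red at (202,230) and blue at (231,220), with the gap at about (217,226). The green, orange and pink cases are decoys. Next I'll measure poses from the depth cloud.

```bash
cat >> h.py <<'E'
def hsvmask(im,name):
    h=cv2.cvtColor(im,cv2.COLOR_BGR2HSV); H,S,V=cv2.split(h)
    m=(S>120)&(V>60)
    return m&{"yellow":(H>22)&(H<35),"red":(H<6)|(H>174),"blue":(H>100)&(H<125)}[name]
def rect(P):
    (c,s,a)=cv2.minAreaRect((P[:,:2]*1000).astype(np.float32))
    if s[0]<s[1]: a+=90; s=s[::-1]
    return np.round(c,1),np.round(s,1),round(a%180,1)
def handles(p,lo=.095):
    w=cloud(p); out={}
    for n,(xr,yr) in {"yellow":((.38,.58),(-.17,0)),"red":((.4,.6),(.1,.32)),"blue":((.4,.6),(.1,.32))}.items():
        m=hsvmask(p["image"],n)&(w[...,0]>xr[0])&(w[...,0]<xr[1])&(w[...,1]>yr[0])&(w[...,1]<yr[1])
        z=w[...,2][m]; 
        if m.sum()<10: continue
        top=np.nanpercentile(z,90); P=w[m&(w[...,2]>top-.008)]
        print(n,m.sum(),"top",round(top,4),*rect(P)); out[n]=P
    return out
E
python3 - <<'E'
from h import *
p=shot("top"); handles(p); w=cloud(p)
def reg(c,r,lo,hi):
    s=w[r-45:r+45,c-55:c+55].reshape(-1,3); return s[(s[:,2]>lo)&(s[:,2]<hi)]
print("yel all",rect(reg(366,236,.05,.12)[:]) )
P=reg(221,228,.02,.13); print("rack",rect(P))
E
```

```text
yellow 209 top 0.1078 [ 481.3 -102.2] [43.4 14.4] 152.7
red 345 top 0.1149 [484.6 225.4] [43.9 14.5] 16.4
blue 293 top 0.1149 [500.7 171.4] [43.3 14.1] 14.7
yel all (array([ 481.8, -103. ]), array([91. , 32.4]), 153.2)
rack (array([493.4, 198.9]), array([184.9, 120.8]), 105.5)
```

```bash
cat >> h.py <<'E'
def to(x,y,z,yaw):
    """shift in present tool axes (mm), then rotvec to tool-down with tool y at yaw deg"""
    o=bot.get_obs(); r=R.from_quat(o["tool_rot"]); d=r.inv().apply(np.array([x,y,z])-o["eef_pos"])*1000
    a=np.radians(yaw); Y=np.array([np.cos(a),np.sin(a),0]); Z=np.array([0,0,-1.]); T=R.from_matrix(np.stack([np.cross(Y,Z),Y,Z],1))
    print("t",o["clock"],"pos",np.round(o["eef_pos"],4),"shift",d.round(1),"rot",(r.inv()*T).as_rotvec().round(4),"F",np.round(o["ft_force"],1),"w",o["grip_width"])
E
python3 -c "
from h import *
to(.4815,-.1025,.2,-27)"
```

```text
t 0.55 pos [ 0.1671 -0.4713  0.2313] shift [ 419.6 -242.5   31.3] rot [ 0.      0.     -0.7588] F [-1.   0.4  0.1] w 0.08565953839504047
```

```bash
python3 -m creep '[[[42,-24.2,0],[0,0,0]],[[42,-24.2,0],[0,0,0]],[[42,-24.2,0],[0,0,0]],[[42,-24.2,0],[0,0,0]],[[42,-24.2,0],[0,0,0]],[[42,-24.2,0],[0,0,0]],[[42,-24.2,0],[0,0,0]],[[42,-24.2,0],[0,0,0]],[[42,-24.2,10],[0,0,0]],[[42,-24.2,21],[0,0,0]]]' 85; python3 -m creep '[[[0,0,0],[0,0,-0.152]],[[0,0,0],[0,0,-0.152]],[[0,0,0],[0,0,-0.152]],[[0,0,0],[0,0,-0.152]],[[0,0,0],[0,0,-0.151]],[[0,0,0],[0,0,0]]]'
python3 -c "
from h import *
p=shot('wrist'); cv2.imwrite('pics/w1.png',p['image']); handles(p)
to(.4815,-.1025,.079,-27)"
```

```text
clock: 1.8
eef_pos: [0.484, -0.1017, 0.2011]
tool_rot: [0.986, 0.17, 0.002, 0.001]
ft_force: [0.2, -0.1, 0.6]
grip_width: 0.0847
grasp_force: 0.0
clock: 2.55
eef_pos: [0.4821, -0.1028, 0.2004]
tool_rot: [0.853, 0.522, 0.0, 0.0]
ft_force: [0.4, -1.1, -0.2]
grip_width: 0.0852
grasp_force: 0.0
yellow 1485 top 0.1064 [ 482.8 -101.9] [43.7 13.1] 153.4
t 2.6 pos [ 0.4821 -0.1028  0.2004] shift [ -0.   -0.7 121.4] rot [ 0.0001  0.     -0.0023] F [-0.4 -0.1 -0.2] w 0.08478031359927059
```

View pics/w1.png

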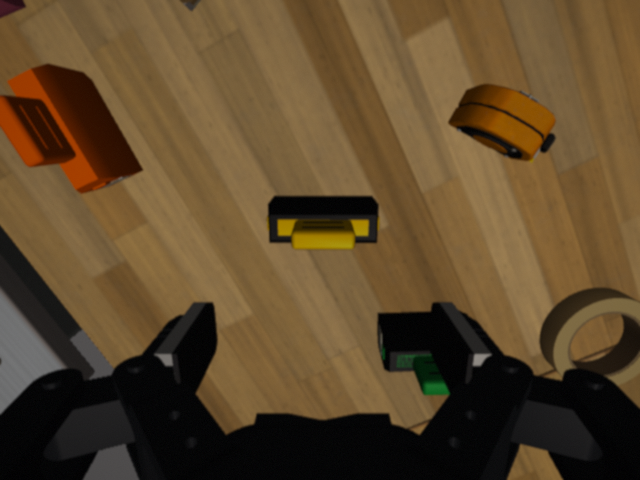

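The wrist view shows the yellow handle centred at (322,234), and the green case (420,350) is clear of the fingers. I'll descend and grip.

```bash
python3 -m creep '[[[0,0,40],[0,0,0]],[[0,0,40],[0,0,0]],[[0,0,25],[0,0,0]],[[0,0,17],[0,0,0]],[[0,0,0],[0,0,0]]]' 85; python3 -m creep '[[[0,0,0],[0,0,0]],[[0,0,0],[0,0,0]],[[0,0,0],[0,0,0]],[[0,0,0],[0,0,0]],[[0,0,0],[0,0,0]],[[0,0,0],[0,0,0]]]' 30
python3 -c "
from h import *
to(.4821,-.1022,.078,-27)"
```

```text
clock: 3.22
eef_pos: [0.4808, -0.1025, 0.077]
tool_rot: [0.853, 0.522, -0.001, -0.001]
ft_force: [0.1, -0.4, -0.7]
grip_width: 0.085
grasp_force: 0.0
clock: 3.98
eef_pos: [0.4829, -0.1029, 0.0795]
tool_rot: [0.853, 0.523, 0.001, 0.001]
ft_force: [-1.5, 0.2, 6.2]
grip_width: 0.0429
grasp_force: 61.9
t 3.975 pos [ 0.4829 -0.1029  0.0795] shift [ 0.3 -1.   1.5] rot [ 0.0022 -0.0007  0.0002] F [-1.5  0.2  6.2] w 0.04287653193801812
```

```bash
python3 -m creep '[[[0,0,-15],[0,0,0]],[[0,0,-40],[0,0,0]],[[0,0,-40],[0,0,0]],[[0,0,-40],[0,0,0]],[[0,0,-25],[0,0,0]],[[0,0,0],[0,0,0]]]'
python3 -c "
from h import *
to(.4928,.1987,.238,15.5)"
```

```text
clock: 4.72
eef_pos: [0.4834, -0.1031, 0.2408]
tool_rot: [0.853, 0.523, 0.002, 0.002]
ft_force: [0.5, 0.6, -2.4]
grip_width: 0.0428
grasp_force: 61.9
t 4.725 pos [ 0.4834 -0.1031  0.2408] shift [ 273.2 -128.6    2.5] rot [ 5.200e-03  6.000e-04 -7.416e-01] F [ 0.5  0.6 -2.4] w 0.04281026013709192
```

```bash
python3 -m creep '[[[20,-9.4,0],[0,0,0]],[[39,-18.4,0],[0,0,0]],[[39,-18.4,0],[0,0,0]],[[39,-18.4,0],[0,0,0]],[[39,-18.4,0],[0,0,0]],[[39,-18.4,0],[0,0,0]],[[39,-18.4,0],[0,0,0]],[[19.2,-8.8,0],[0,0,0]]]';python3 -m creep '[[[0,0,0],[0,0,-0.148]],[[0,0,0],[0,0,-0.148]],[[0,0,0],[0,0,-0.148]],[[0,0,0],[0,0,-0.148]],[[0,0,0],[0,0,-0.15]],[[0,0,0],[0,0,0]],[[0,0,0],[0,0,0]]]'
python3 - <<'E'
from h import *
p=shot('wrist'); cv2.imwrite('pics/w2.png',p['image']); handles(p)
w=cloud(p)
# rack (light, tops of end walls ~0.047)
t=shot('top'); cv2.imwrite('pics/t2.png',cv2.resize(t['image'][150:310,120:340],None,fx=3,fy=3)); handles(t)
wt=cloud(t); m=hsvmask(t['image'],'yellow')&(wt[...,1]>.1)&(wt[...,2]>.15)
if m.sum()>5: print('yel held',m.sum(),rect(wt[m]))
to(.4928,.1987,.238,15.5)
E
```

```text
clock: 5.72
eef_pos: [0.4904, 0.2006, 0.2364]
tool_rot: [0.852, 0.524, -0.002, -0.0]
ft_force: [0.5, -0.5, -2.6]
grip_width: 0.0427
grasp_force: 61.7
clock: 6.6
eef_pos: [0.4912, 0.1986, 0.2377]
tool_rot: [0.606, 0.795, -0.001, -0.0]
ft_force: [0.7, -0.3, -2.1]
grip_width: 0.0428
grasp_force: 61.7
red 1742 top 0.1143 [485.7 226.9] [43.7 14.3] 17.0
blue 300 top 0.1152 [500.8 171.2] [43.4 14.1] 15.1
yel held 32 (array([490.5, 180.7]), array([92.1, 31.7]), 12.2)
t 6.7 pos [0.4914 0.1988 0.238 ] shift [-0.5  1.4 -0. ] rot [-0.0006  0.0002 -0.0011] F [ 0.5  1.  -2.6] w 0.04252300952462542
```

View pics/w2.png

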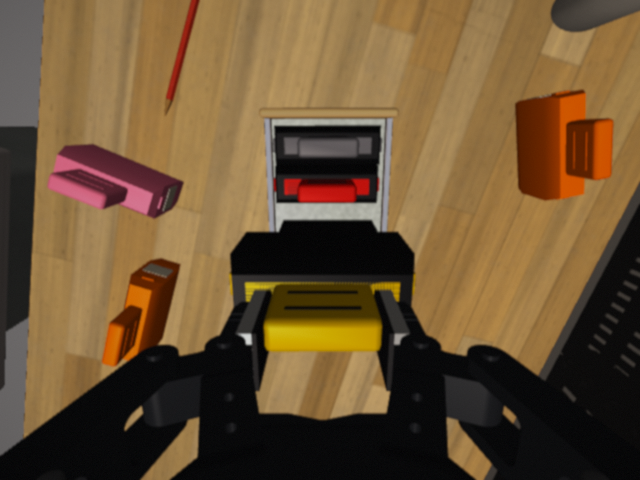

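The wrist view shows the yellow handle held at (322,320), with the red handle at (327,190) and the gap between them partly hidden. I'll check the case's offset and tilt in the hand.

```bash
python3 - <<'E'
from h import *
p=shot('wrist'); w=cloud(p); o=p['obs']
t=(w-np.array(o['eef_pos']))@R.from_quat(o['tool_rot']).as_matrix()*1000
P=t[hsvmask(p['image'],'yellow')]; P=P[np.isfinite(P[:,2])]
ztop=np.percentile(P[:,2],2); Q=P[P[:,2]<ztop+3]
print('handle top z',ztop,rect(Q))
A=np.c_[Q[:,:2],np.ones(len(Q))]; print('top slope',np.linalg.lstsq(A,Q[:,2],rcond=None)[0].round(3),len(Q))
# front face of the body (vertical, facing camera): x vs z
g=t[225:300,250:395].reshape(-1,3); g=g[np.isfinite(g[:,2])]
for lo in range(-30,90,8):
    s=g[(g[:,2]>lo)&(g[:,2]<=lo+8)&(abs(g[:,1])<40)]
    if len(s)>5: print(lo,len(s),np.percentile(s[:,0],[5,50,95]).round(1))
P=w[hsvmask(p['image'],'yellow')]
E
```

```text
handle top z -27.243166390254476 (array([1566.9, -656. ]), array([42556.1, 14017. ]), 89.6)
top slope [ 1.3000e-02  3.0000e-03 -2.6064e+01] 3347
-22 38 [10.4 10.7 11.1]
-14 719 [ 7.5  8.3 10.9]
-6 824 [7.3 8.  8.7]
2 1527 [ 4.6  8.  11.1]
10 2680 [ 6.  12.4 14.9]
18 1328 [14.8 16.3 17.1]
26 729 [16.6 16.9 17.2]
34 660 [16.6 16.9 17.2]
42 599 [16.6 16.9 17.2]
50 562 [16.6 16.9 17.2]
58 281 [16.6 16.9 17.2]
```

View pics/t2.png

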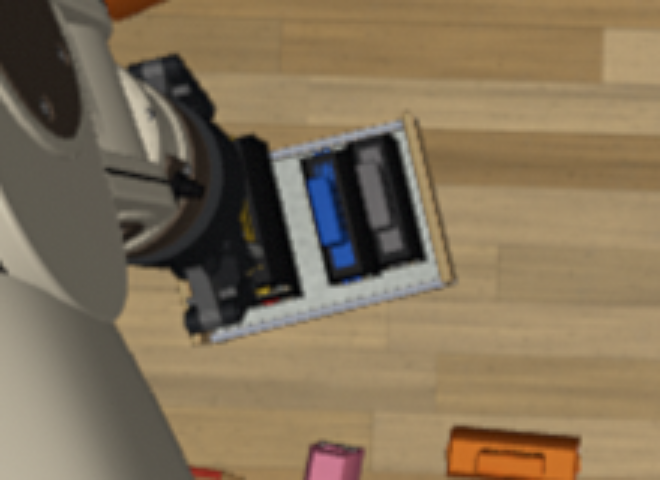

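The case is held upright, about 1 mm off toward red, with its underside 79.5 mm below the TCP. I'll lower it to the bevel funnel, then feel it in.

```bash
python3 -m creep '[[[-0.8,2,20],[0,0,0]],[[0,0,25],[0,0,0]],[[0,0,25],[0,0,0]],[[0,0,8],[0,0,0]],[[0,0,0],[0,0,0]],[[0,0,0],[0,0,0]]]'
python3 - <<'E'
from h import *
to(.4935,.1986,.0875,15.5)
p=shot('wrist'); cv2.imwrite('pics/w3.png',p['image']); handles(p)
E
```

```text
clock: 7.5
eef_pos: [0.4944, 0.1991, 0.1615]
tool_rot: [0.605, 0.796, 0.001, 0.001]
ft_force: [0.6, -1.1, -1.8]
grip_width: 0.043
grasp_force: 61.6
t 7.5 pos [0.4944 0.1991 0.1615] shift [-0.3 -1.2 74. ] rot [ 0.0022 -0.0002  0.0003] F [ 0.6 -1.1 -1.8] w 0.04295654295456244
red 3094 top 0.1142 [485.9 227. ] [43.6 13.8] 15.2
```

View pics/w3.png

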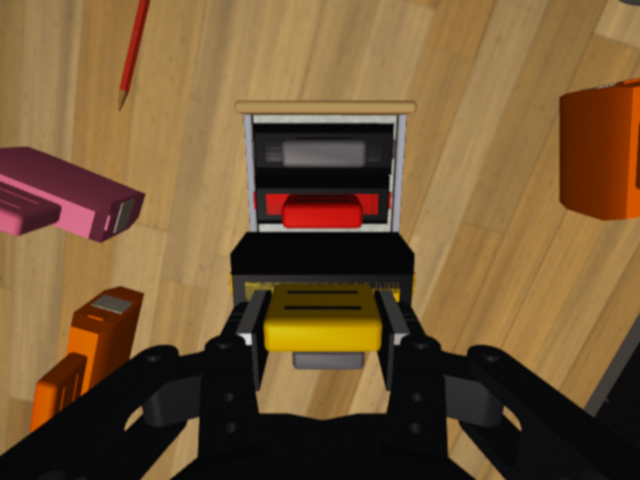

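The case is aligned: its column (322) is close to the rack's (325), and red sits ahead of it at (322,210). I'll push it down slowly.

```bash
python3 -m creep '[[[0,0,3],[0,0,0]],[[0,0,3],[0,0,0]],[[0,0,3],[0,0,0]],[[0,0,3],[0,0,0]],[[0,0,3],[0,0,0]],[[0,0,3],[0,0,0]],[[0,0,0],[0,0,0]]]'; python3 -m creep '[[[0,0,3],[0,0,0]],[[0,0,3],[0,0,0]],[[0,0,3],[0,0,0]],[[0,0,3],[0,0,0]],[[0,0,3],[0,0,0]],[[0,0,0],[0,0,0]]]'
python3 - <<'E'
from h import *
p=shot('wrist'); handles(p); p=shot('top'); handles(p)
to(.4935,.1986,.0875,15.5)
E
```

```text
clock: 8.43
eef_pos: [0.4934, 0.1987, 0.1419]
tool_rot: [0.605, 0.796, -0.0, -0.0]
ft_force: [-0.1, 1.0, -1.8]
grip_width: 0.0426
grasp_force: 61.7
clock: 9.18
eef_pos: [0.4932, 0.1987, 0.1267]
tool_rot: [0.605, 0.796, -0.0, -0.0]
ft_force: [0.6, 0.4, -3.5]
grip_width: 0.0426
grasp_force: 61.9
red 4408 top 0.1148 [483.9 234. ] [43.6 13.9] 15.2
blue 1347 top 0.1148 [504.5 165.1] [43.5 10.4] 15.8
blue 291 top 0.1158 [502.4 165.7] [43.6 13.7] 15.3
t 9.275 pos [0.4933 0.1987 0.1269] shift [-0.2  0.2 39.4] rot [-0.001   0.      0.0005] F [ 0.3  0.9 -1.7] w 0.04287136804808115
```

```bash
python3 -m creep '[[[0,0,3],[0,0,0]],[[0,0,3],[0,0,0]],[[0,0,3],[0,0,0]],[[0,0,3],[0,0,0]],[[0,0,3],[0,0,0]],[[0,0,3],[0,0,0]],[[0,0,0],[0,0,0]]]'; python3 -m creep '[[[0,0,3],[0,0,0]],[[0,0,3],[0,0,0]],[[0,0,3],[0,0,0]],[[0,0,3],[0,0,0]],[[0,0,2],[0,0,0]],[[0,0,2],[0,0,0]],[[0,0,0],[0,0,0]]]'
python3 - <<'E'
from h import *
p=shot('wrist'); cv2.imwrite('pics/w4.png',p['image']); handles(p); p=shot('top'); handles(p)
to(.4935,.1986,.0875,15.5)
E
```

```text
clock: 10.15
eef_pos: [0.4935, 0.1987, 0.1089]
tool_rot: [0.605, 0.796, -0.0, -0.0]
ft_force: [-0.2, 0.7, -2.3]
grip_width: 0.0423
grasp_force: 61.8
clock: 11.02
eef_pos: [0.4934, 0.1987, 0.0931]
tool_rot: [0.605, 0.796, -0.0, -0.0]
ft_force: [0.0, -0.8, -1.7]
grip_width: 0.0426
grasp_force: 61.9
red 7306 top 0.1142 [484.8 230.7] [44.2 13.9] 15.2
blue 4854 top 0.1141 [500.6 175.4] [46.4 28.3] 14.1
red 21 top 0.205 [450.7 193.9] [6.6 1.9] 61.9
blue 244 top 0.1152 [501.8 168.4] [43.4 14.8] 15.7
t 11.125 pos [0.4935 0.1987 0.0933] shift [-0.1 -0.1  5.8] rot [-0.0002  0.0002  0.0004] F [ 0.3 -1.3 -2.5] w 0.04310687125905838
```

View pics/w4.png

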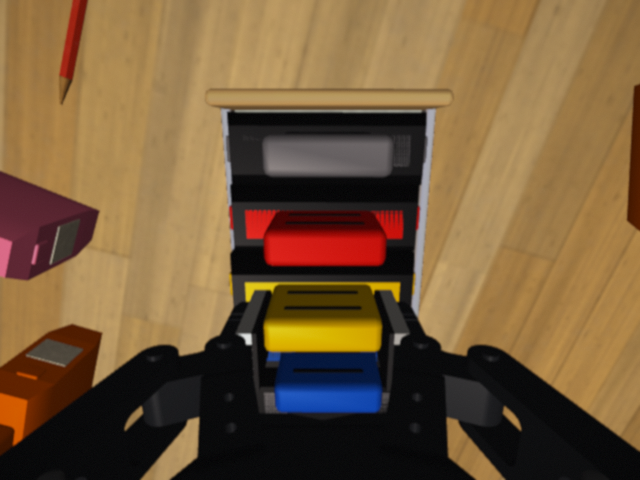

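The row now reads grey, red, yellow, blue, and the neighbours are back upright about 62 to 64 mm apart. Yellow has about 6 mm to go, so I'll push until the floor carries it.

```bash
python3 -m creep '[[[0,0,2],[0,0,0]],[[0,0,2],[0,0,0]],[[0,0,1],[0,0,0]],[[0,0,0],[0,0,0]],[[0,0,0],[0,0,0]]]'; python3 -m creep '[[[0,0,1],[0,0,0]],[[0,0,1],[0,0,0]],[[0,0,0],[0,0,0]],[[0,0,0],[0,0,0]]]'
```

```text
clock: 11.75
eef_pos: [0.4935, 0.1987, 0.0883]
tool_rot: [0.605, 0.796, -0.0, -0.0]
ft_force: [-0.2, -0.9, -1.7]
grip_width: 0.043
grasp_force: 61.9
clock: 12.25
eef_pos: [0.4941, 0.1989, 0.0876]
tool_rot: [0.605, 0.796, 0.001, 0.001]
ft_force: [-0.9, -1.9, 4.8]
grip_width: 0.0429
grasp_force: 62.6
```

The floor contact is at the predicted height. I'll release and retreat.

```bash
python3 -m creep '[[[0,0,0.5],[0,0,0]],[[0,0,0],[0,0,0]]]'; python3 -m creep '[[[0,0,0],[0,0,0]],[[0,0,0],[0,0,0]],[[0,0,0],[0,0,0]],[[0,0,0],[0,0,0]],[[0,0,0],[0,0,0]]]' 70;  python3 -m creep '[[[0,0,-10],[0,0,0]],[[0,0,-20],[0,0,0]],[[0,0,-30],[0,0,0]],[[0,0,-30],[0,0,0]],[[-40,0,-20],[0,0,0]],[[-50,0,0],[0,0,0]],[[-50,0,0],[0,0,0]],[[-50,0,0],[0,0,0]],[[-50,0,0],[0,0,0]],[[0,0,0],[0,0,0]]]'
python3 - <<'E'
from h import *
p=shot('top'); handles(p); w=cloud(p)
m=hsvmask(p['image'],'yellow')&(w[...,1]>.15)&(w[...,1]<.25)&(w[...,0]>.4)&(w[...,0]<.6)&(w[...,2]>.1); print('yellow',m.sum(),rect(w[m]),np.median(w[...,2][m]))
cv2.imwrite('pics/t5.png',cv2.resize(p['image'][160:300,130:330],None,fx=4,fy=4))
E
```

```text
clock: 12.5
eef_pos: [0.4943, 0.199, 0.0875]
tool_rot: [0.605, 0.796, 0.001, 0.001]
ft_force: [-2.3, -1.9, 7.2]
grip_width: 0.0429
grasp_force: 63.0
clock: 13.12
eef_pos: [0.4936, 0.1988, 0.0857]
tool_rot: [0.605, 0.796, -0.0, -0.0]
ft_force: [-0.3, 0.1, -0.3]
grip_width: 0.07
grasp_force: 0.0
clock: 14.38
eef_pos: [0.5586, -0.0358, 0.1964]
tool_rot: [0.607, 0.794, 0.0, 0.001]
ft_force: [-0.4, -0.4, 0.3]
grip_width: 0.0701
grasp_force: 0.0
red 247 top 0.1151 [483.6 229.5] [43.7 14.7] 15.3
blue 266 top 0.1155 [501.6 168.3] [43.7 14.5] 14.6
yellow 180 (array([491.7, 198.4]), array([44. , 14.4]), 15.1) 0.11371439707405098
```

View pics/t5.png

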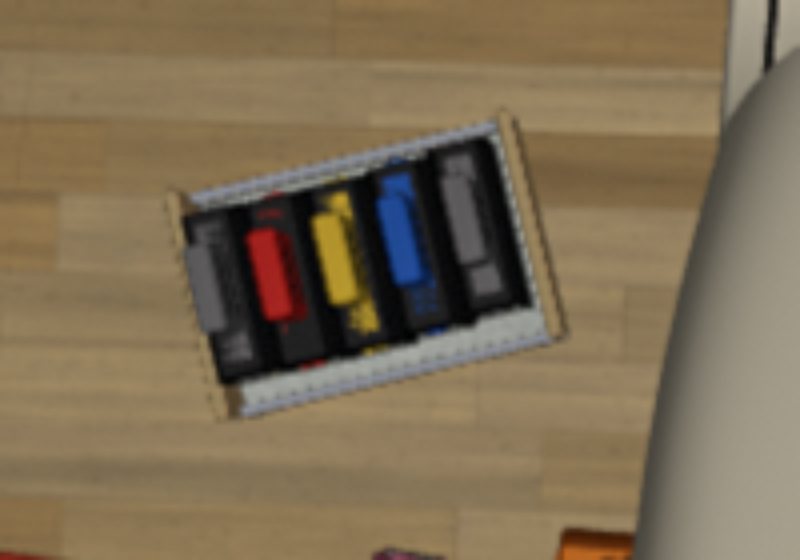

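The five cases stand in line. The yellow handle's top is at 0.114 m, matching its neighbours, and it sits 32 mm from each of them, so I'll hand it in.

```bash
python3 -c "
from h import *
print(workorder.job_done())"
```

```text
the job is handed in; nothing more can be done
None
```

The yellow-handled case stands fully home on the rack's floor between the red- and blue-handled cases, in line with the row and all three upright; I handed the job in at about 14.5 s of the 35 s allowed, and no verdict was returned.

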